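# Re-hang the lift-off door on the full parts box

### The job

The lift-off door hangs on the empty parts box; the other box, with fittings in it, stands open. Pull the door's sprung pin, slide the door up the slope to free it from its keepers, lift it off and hang it on the open box instead: slid fully down to its stop with all four tabs under the keepers and the pin sprung home in its slot. Leave the tape measure, the roll of tape and the spanner where they are.

Things in the scene. Friction and masses are not known exactly. Their poses are not given: they have to be found in the camera images.
- door: Aluminium lift-off door, 150 mm up the slope x 130 wide x 5 thick, 0.3 kg, four side tabs 16 mm long, 12 mm out, centred at x = -50 and +40 mm. Origin: centre of underside. x up the slope, y across, z out of the slope (up and to the robot, 25 deg from vertical as hung). Amid it a sprung pin with T-handle. Lifted off, draw it out along z and then towards the robot; clear of the hood 200 mm out.
- pin (a joint): Sprung pin's travel out along the door's z: 0 = home, round 8 mm tip 8 mm below the door's underside; 14 mm = stop. 3.5 N to start, 6 N at 10 mm. Pulling it first lifts a hung door 1.7 mm against its keepers; from about 8 mm travel the tip is out of the slot and the door can slide. It cannot turn in the door, so the door can be carried by the handle (the pin then springs home).
- pin_grip (a point): Middle of the pin's dark steel T-handle: a bar 44 mm along the door's x, 12 mm wide along y, 22 mm high along z; 37 mm above the door's underside when the pin is home. 12 mm free under the bar beside its stem. Pinch it across the 12 mm.
- box_a_seat (a point): Empty parts box, painted steel, 200 mm wide, 185 deep, fixed. Its face slopes 25 deg from level, rising to the back. The point is the middle of the face, 150 mm above the bench: the door's origin lies here when hung. Site axes are the box's level ones: x to the back, y across, z up.
- box_b_seat (a point): The same point on the open box, which is identical but holds a few fittings; the door's origin must end here. Level axes: x to the back, y across, z up; the hung door is this frame pitched so that its x rises 25 deg.
- box_b: The open parts box, same make as the empty one. Origin at the centre of its underside, 150 mm below the seat; x to the back, y across.
- box_b_keeper (a point): Lower left keeper's lip. Four keepers, 28 mm long, centred 48 mm below and 42 mm above the seat along the slope; lips reach in to 69 mm from the middle line, 6.7 mm over the face; their feet leave the tabs 3 mm at each side. A hung door's lower edge rests on a stop. With the door's origin 24 mm or more up the slope from the seat the tabs are clear and the door lifts off.
- box_b_slot (a point): Pin slot in the cross rail behind the door, at the seat: 11 mm along the slope. Above it a 3 mm land, then a ramp down to the back, to about 19 mm above the seat: sliding down with the pin out, the tip meets the ramp at about 17 mm (about 10 N pushes it over, or pull the pin). Farther up is open window: a door laid on with its origin 25 to 45 mm up the slope lies flat, pin out.
- box_b_hood (a point): Middle of the front edge of the hood, a level steel sheet 385 mm above the bench (underside), from 10 mm behind the seat to the box's back, on both boxes. An upright hand at the T-handle hits it; a hand along the door's z clears it.
- tape_measure: Tape measure lying on the bench, 72x79x36 mm, to be left alone. Origin under its centre.
- masking_tape: Roll of tape lying flat, 100 mm across, 24 mm high, to be left alone. Origin under its centre.
- spanner: Spanner lying flat, 171 mm long, to be left alone. Origin under its centre.

How it is judged:
On the way, in this order (a step that is already met when the one before it is completed fails the run):
1. the pin is pulled at least 7 mm while the door still lies on the empty box (value of joint pin above 0.007 m and distance between door and box_a_seat below 0.02 m), for 0.05 s.
2. the door is lifted clear of the empty box (distance between door and box_a_seat above 0.09 m), for 0.1 s.
At the end, for the whole second after the job is handed in: The door's origin lies within 6 mm of the open box's seat, square to that box within 0.06 rad, its pin sprung home (under 3 mm of travel), and it is at rest (distance between door and box_b_seat below 0.006 m and angle between the y axis of door and the y axis of box_b, either way round below 0.06 rad and value of joint pin below 0.003 m and linear speed of door below 0.02 m/s); the robot touches nothing.
It fails at once if the tape measure, the roll of tape or the spanner is moved by more than 20 mm (distance of any of tape_measure, masking_tape, spanner from where it was at the start of the episode above 0.02 m).
It also fails if it takes over 48 s, if anything falls off the work surface, if the arm or the gripper's body presses on something with over 40 N, if the wrist force passes 120 N, or if a joint passes its speed limit or range.

### The arm

A 7-joint arm with a two-finger parallel gripper is mounted at the origin on a cart in front of the work surface, level with it; the furniture and walls round the work are solid. World frame = base frame: x ahead of the robot, y to its left, z up, the work surface at z = 0. Lengths are in m, angles in rad, forces in N, time in s.
With the tool pointing down it reaches from about 0.4 to 0.875 m from the base axis. Payload 6.5 kg.
Tool frame: the origin (TCP) lies on the centre line of the jaws, within the pads' length; the fingertips stand 14 mm ahead of it and the grasp point (between the pads) lies 5 mm behind it (r.nose_length is the distance from the TCP to the fingertips, in m); z points along the fingers, y is the line along which they close (so a half turn about z gives the same grasp; the last joint's range is limited). The gripper opens to 85 mm and grips with 20 to 120 N. Pads are 22 mm wide; open, the fingers measure 114 mm over their backs; the gripper's body (76 mm by 85 mm) begins 54 mm behind the grasp point. The pads swing forward as they close: fully open they stand 13 mm farther back than shut.
Start: joints at [1.088, 0.536, -0.004, 1.538, 0.003, 1.067, -0.071], TCP at [0.263, -0.594, 0.245] pointing down, gripper open.
Joint ranges: [-2.7, 2.7], [-0.37, 2.16], [-1.27, 1.26], [0.24, 2.4], [-1.31, 4.45], [0.19, 1.91], [-2.76, 2.76]. Speed limits (rad/s): [2.39, 2.39, 3.14, 3.14, 3.14, 3.14, 3.14].

### API

Orientations are given as a 3x3 rotation matrix whose columns are the frame's x, y, z axes.
In Python, from rig import r gives the robot as it stands. The module is installed in compiled form; this text tells all that it offers. Calls block until the motion is done:
- r.goto(position, orientation): joint-space move of the TCP to a pose.
- r.servo_line(position, rotation=None, max_speed=0.15): straight line of the TCP; rotation=None keeps the orientation; max_speed is the mean speed in m/s.
- r.set_joints(angles): joint-space move.
- r.command_gripper(opening, strength=None): opening from 0.0 (shut) to 1.0 (fully open); strength is the grip in N (None keeps the last); returns when the fingers have stopped.
- r.wait(seconds).
- r.inverse_kinematics(position, orientation): joint angles nearest the present ones, or None.
- r.snapshot(name): name is "scene" or "top"; returns the picture (400x640x3 uint8, blue, green, red); there is no depth.
- r.get_calibration(name): a dict with "fx", "fy", "cx", "cy" (pixels), "xyz" and "rotation" of the camera in the world. Camera axes: x right, y up, looking along -z (the intrinsics and any distortion apply to the point x, -y, -z); pixel columns grow to the right and rows downward; lengths in m; the calibration is good to about 2 mm. A picture is of the moment at which its call begins. get_calibration takes no time and is no camera call.
A pose or a line that the arm cannot do raises r.IKError and nothing moves.
- r.finish_job(): hands the job in; it is judged then, once.
Readings, each from a call of its own:
- r.read_t(): time.
- r.read_qpos(): joint angles.
- r.read_joint_velocities(): joint speeds.
- r.read_joint_torque(): joint torques, N m.
- r.read_tcp_pos(): TCP position.
- r.read_tool_rot(): TCP orientation.
- r.read_contact_force(): force on the tool from outside, world axes, zero at the start.
- r.read_ft_torque(): the same for the moment, N m.
- r.read_opening(): opening from 0.0 (shut) to 1.0 (fully open).
- r.read_gripper_force(): force on a finger pad.
Only numpy, scipy, OpenCV 4.12 (cv2) and the standard library are available. Lean on these libraries where they do the work, as an engineer would, in place of code of your own. Each camera call takes 0.05 s, during which the arm holds its last target. There are 200 camera calls.

## Working session

There is one attempt and no reset: what is moved stays moved. The work goes in short steps, each a Python script; the robot and the scene stay as the last script left them, time stands still between calls to the robot, and variables do not carry over. Pictures are saved under pics/ and viewed, at most 10 in all, crops included, and the job is handed in when it is done.

```bash
mkdir -p pics; python3 - <<'E'
from rig import r
import cv2
for n in("scene","top"):
    cv2.imwrite(f"pics/{n}0.png",r.snapshot(n)); print(n,r.get_calibration(n))
print(r.read_t(),r.read_contact_force(),r.nose_length)
E
```

```text
scene {'fx': 451.62843150976755, 'fy': 451.62843150976755, 'cx': 308.39778241737326, 'cy': 202.21710745514537, 'xyz': array([-0.1221466 ,  0.96127724,  1.09074817]), 'rotation': array([[-0.83988243,  0.32700613, -0.43320259],
       [-0.5427135 , -0.49461148,  0.67883838],
       [ 0.00771734,  0.80524932,  0.59288614]])}
top {'fx': 446.9750934277474, 'fy': 446.9750934277474, 'cx': 317.84486085495865, 'cy': 193.51017183969407, 'xyz': array([3.62650248e-01, 7.36750842e-04, 1.48111826e+00]), 'rotation': array([[ 0.00723185,  0.99157134, -0.12935991],
       [-0.99986525,  0.0090768 ,  0.01367824],
       [ 0.01473712,  0.12924356,  0.99150336]])}
0.1 [-0.07578991  0.58969776  0.32222389] 0.014
```

View pics/scene0.png

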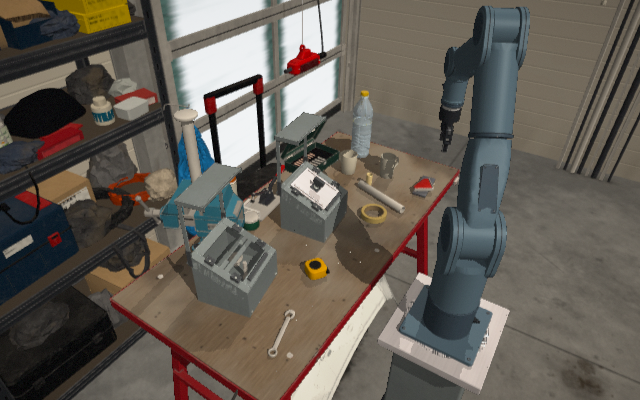

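View pics/top0.png

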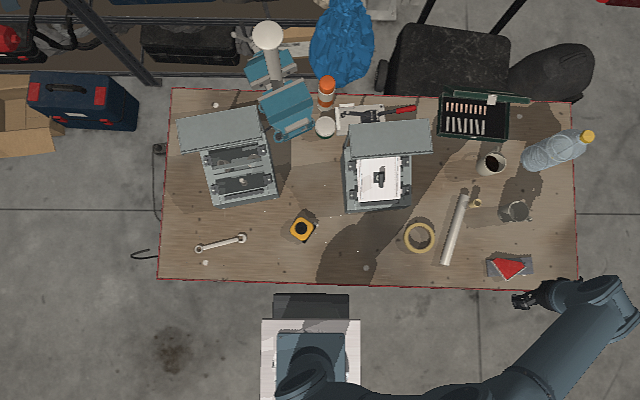

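The scene view shows the door hung on the box at about (312,195) and the open box at about (235,265). In the top view they are at (378,178) and (240,172). I'll take enlarged crops to get exact features.

```bash
python3 - <<'E'
import cv2
t=cv2.imread("pics/top0.png")[100:220,170:440]
s=cv2.imread("pics/scene0.png")[105:315,160:360]
c=cv2.INTER_CUBIC
cv2.imwrite("pics/tc.png",cv2.resize(t[:, 0:],None,fx=2.9,fy=2.9,interpolation=c)); cv2.imwrite("pics/sc.png",cv2.resize(s,None,fx=2.8,fy=2.8,interpolation=c))
E
```

```text
(no output)
```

View pics/tc.png

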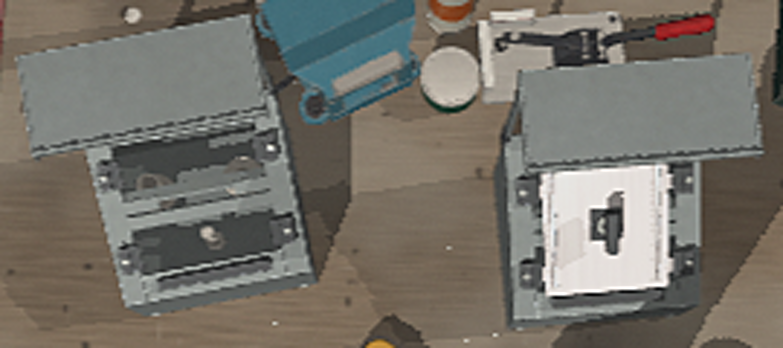

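View pics/sc.png

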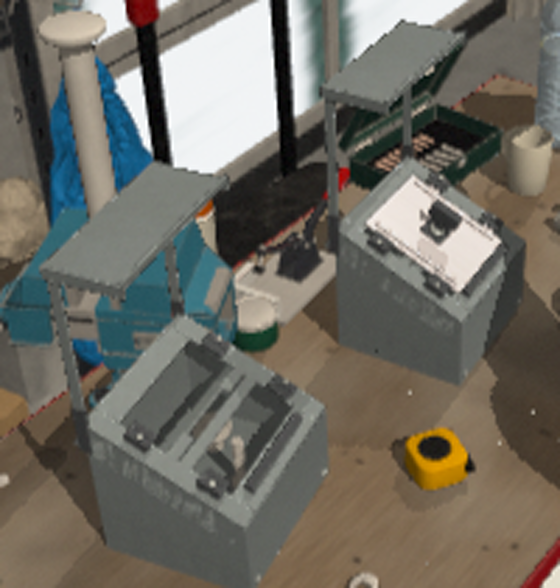

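The crops show four dark keepers with screw heads on each box, visible in both views: B in top near (207,161), (263,151), (213,190), (269,179), and A near (350,166), (407,163), (351,195), (407,192). Next is a magnified mosaic of these to triangulate from.

```bash
cat > geo.py <<'E'
import numpy as np
from rig import r
def ray(n,p):
    c=r.get_calibration(n); d=c["rotation"]@np.array([(p[0]-c["cx"])/c["fx"],-(p[1]-c["cy"])/c["fy"],-1]); return c["xyz"],d/np.linalg.norm(d)
def tri(pt,ps):
    A=np.zeros((3,3));b=np.zeros(3);R=[ray("top",pt),ray("scene",ps)]
    for o,d in R:
        M=np.eye(3)-np.outer(d,d);A+=M;b+=M@o
    x=np.linalg.solve(A,b); return x,max(np.linalg.norm((np.eye(3)-np.outer(d,d))@(x-o)) for o,d in R)
def plane(n,p,z):
    o,d=ray(n,p); return o+d*(z-o[2])/d[2]
K={}  # UL UR LL LR
K['top']=[(170+x/2.9,100+y/2.9) for x,y in [(106,178),(270,147),(124,262),(288,230),(522,193),(688,182),(522,277),(688,268)]]
K['scene']=[(160+x/2.8,105+y/2.8) for x,y in [(137,437),(208,345),(215,478),(287,388),(378,240),(413,168),(437,283),(490,222)]]
E
python3 - <<'E'
from geo import *
import cv2
rows=[]
for n in K:
    im=cv2.imread(f"pics/{n}0.png"); ps=[]
    for i,p in enumerate(K[n]):
        x,y=int(round(p[0]))-12,int(round(p[1]))-12
        c=cv2.resize(im[y:y+24,x:x+24],(144,144),interpolation=cv2.INTER_NEAREST); 
        cv2.putText(c,f"{x},{y}",(2,12),0,.4,(0,0,255)); ps.append(c)
    rows+=[np.hstack(ps[:4]),np.hstack(ps[4:])]
cv2.imwrite("pics/mos.png",np.vstack(rows))
for i in range(8):
    x,e=tri(K['top'][i],K['scene'][i]); print(i,x.round(4),round(e,4))
E
```

```text
0 [0.6275 0.3141 0.1769] 0.0021
1 [0.6671 0.1508 0.1681] 0.0061
2 [0.543  0.2972 0.1507] 0.0001
3 [0.5806 0.1303 0.1317] 0.0006
4 [ 0.6154 -0.1105  0.1826] 0.0023
5 [ 0.6424 -0.268   0.1965] 0.0215
6 [ 0.5318 -0.1143  0.1478] 0.0005
7 [ 0.5494 -0.2876  0.1345] 0.0059
```

View pics/mos.png

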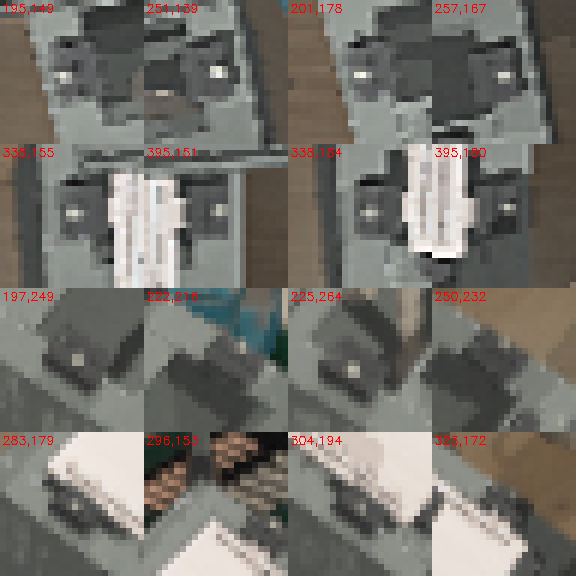

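The screw heads show clearly: all eight in the top view, and five in the scene view (B UL, LL, UR; A UL, LL). I'll solve for seat x, y and yaw from these points, using the known seat height and slope.

```bash
cat > fit.py <<'E'
from geo import *
from scipy.optimize import least_squares
from scipy.spatial.transform import Rotation as Ro
B,A=0,1
obs=[('top',B,.042,1,205.2,160.8),('top',B,.042,-1,263,150.3),('top',B,-.048,1,212.7,189.8),('top',B,-.048,-1,268.3,178.8),
('top',A,.042,1,350.2,166),('top',A,.042,-1,407,161.7),('top',A,-.048,1,352,194.8),('top',A,-.048,-1,407.2,190.2),
('scene',B,.042,1,209.5,260.2),('scene',B,-.048,1,235.3,277),('scene',B,.042,-1,238,225.3),('scene',A,.042,1,295.2,191.2),('scene',A,-.048,1,316.3,207)]
C={n:r.get_calibration(n) for n in('top','scene')}
def proj(n,X):
    c=C[n]; q=c['rotation'].T@(X-c['xyz']); return np.array([c['cx']+c['fx']*q[0]/-q[2],c['cy']-c['fy']*q[1]/-q[2]])
def boxR(yaw): return Ro.from_euler('z',yaw).as_matrix()
S=Ro.from_euler('y',-np.radians(25)).as_matrix()  # x rises
def res(p,views=('top','scene')):
    o=[]
    for n,b,sx,s,u,v in obs:
        if n in views:
            x,y,a=p[3*b:3*b+3]; X=np.array([x,y,.15])+boxR(a)@S@np.array([sx,s*p[6],p[7]]); o.append(proj(n,X)-[u,v])
    o=np.array(o).ravel()
    return np.r_[o,(p[7]-.007)/.002]
E
python3 - <<'E'
from fit import *
for v in(('top',),('top','scene')):
    s=least_squares(res,[.6,.22,.2,.58,-.2,.0,.085,.007],args=(v,),loss='soft_l1'); print(s.x.round(4)); print(s.fun[:-1].reshape(-1,2).round(1).tolist())
p=s.x
# hood front middle predicted vs seen; door handle pixel prediction (A)
im=[]
for b,n in((0,'B'),(1,'A')):
    x,y,a=p[3*b:3*b+3]; R=boxR(a)
    print(n,'hood mid top',proj('top',np.array([x,y,.15])+R@[.01,0,.237]).round(1),'handle',proj('top',np.array([x,y,.15])+R@S@[0,0,.048]).round(1),proj('scene',np.array([x,y,.15])+R@S@[0,0,.048]).round(1))
E
```

```text
[ 0.6101  0.2258  0.1993  0.5892 -0.2013  0.0911  0.0855  0.007 ]
[[0.3, 0.1], [-0.6, 0.0], [0.1, -0.3], [0.2, 0.1], [-0.0, 0.1], [0.2, -0.2], [-0.4, 0.0], [0.2, 0.0]]
[ 0.6119  0.2246  0.1954  0.5906 -0.2004  0.0884  0.0852  0.0115]
[[0.7, -0.3], [-0.3, -0.1], [0.4, -0.6], [0.4, 0.1], [-0.0, -0.1], [0.1, -0.2], [-0.5, -0.1], [0.1, 0.1], [-0.1, 0.7], [0.2, 1.0], [0.1, 0.9], [0.6, 0.3], [-0.0, -0.2]]
B hood mid top [221.7 146.4] handle [236.5 171.9] [239.6 243.4]
A hood mid top [392.1 156.5] handle [381.3 180.6] [320.3 180.1]
```

```bash
python3 - <<'E'
from fit import *
import cv2
p=least_squares(res,[.6,.22,.2,.58,-.2,.0,.085,.007],loss='soft_l1').x
x,y,a=p[3:6]; T=np.array([x,y,.15]);R=boxR(a)@S
outs=[]
for n,(x0,y0) in(('top',(348,145)),('scene',(280,145))):
    im=cv2.imread(f"pics/{n}0.png")[y0:y0+70,x0:x0+70]; im=cv2.resize(im,None,fx=8,fy=8,interpolation=cv2.INTER_CUBIC)[:, :400 if n=='x' else 560]
    im=cv2.resize(im,(400,400)); f=400/70
    for q,c in [((sx*.022,sy*.006,z),col) for sx in(-1,1) for sy in(-1,1) for z,col in((.048,(0,0,255)),(.026,(255,0,0)))]+[((sx*.075,sy*.065,.005),(0,200,0)) for sx in(-1,1) for sy in (-1,1)]:
        u=(proj(n,T+R@np.array(q))-[x0,y0]+.5)*f
        cv2.circle(im,tuple(int(k) for k in u),3,c,-1)
    outs.append(im)
cv2.imwrite("pics/ov.png",np.hstack(outs))
E
```

```text
(no output)
```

View pics/ov.png

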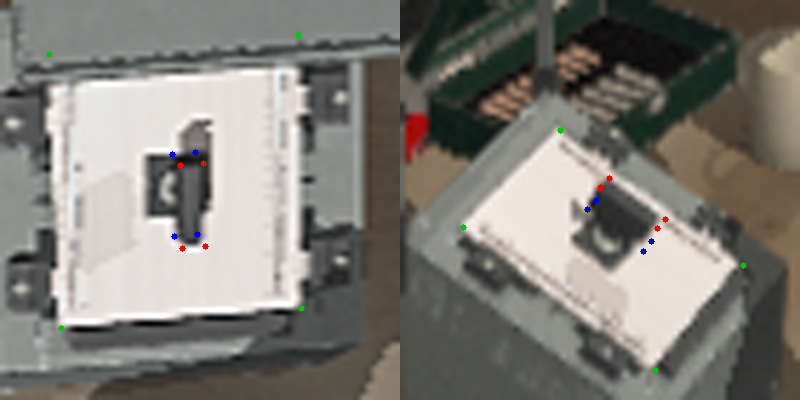

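The projected door corners (green) land on the real corners and the bar markers match in both views, so the A and B poses are good to about 2 mm. Next I check reachability of the planned waypoints.

```bash
cat > mv.py <<'E'
from fit import *
P=dict(zip('BA',((.6119,.2246,.1954),(.5906,-.2004,.0884))))
G=.033  # TCP height over door underside at grasp
def pose(b,up=0,out=0,dy=0,sgn=1,back=0):
    x,y,a=P[b]; D=boxR(a)@S
    p=np.array([x,y,.15])+D@np.array([up,dy,G+out])+boxR(a)@[-back,0,0]
    ty=sgn*D[:,1]; tz=-D[:,2]
    return p,np.c_[np.cross(ty,tz),ty,tz]
def F(b):  # force in door frame of box b
    return ((boxR(P[b][2])@S).T@np.array(r.read_contact_force())).round(1)
E
python3 - <<'E'
from mv import *
for s in(1,-1):
    for b,k in [('A',dict(out=.12)),('A',{}),('A',dict(up=.03,out=.2)),('A',dict(up=.03,out=.2,back=.09)),('B',dict(up=.03,out=.2,back=.09)),('B',dict(up=.03,out=.2)),('B',dict(up=.03)),('B',{})]:
        p,R=pose(b,sgn=s,**k); q=r.inverse_kinematics(p,R); print(s,b,k,p.round(3),None if q is None else np.round(q,2))
E
```

```text
1 A {'out': 0.12} [ 0.526 -0.206  0.289] [ 1.    0.23 -0.67  2.   -0.08  0.56  2.09]
1 A {} [ 0.577 -0.202  0.18 ] [ 0.94  0.51 -0.73  2.    0.45  0.37  1.62]
1 A {'up': 0.03, 'out': 0.2} [ 0.52  -0.207  0.374] [ 0.91  0.1  -0.53  1.91 -0.21  0.77  2.18]
1 A {'up': 0.03, 'out': 0.2, 'back': 0.09} [ 0.43  -0.215  0.374] [ 0.96 -0.05 -0.4   2.05 -0.39  0.82  2.43]
1 B {'up': 0.03, 'out': 0.2, 'back': 0.09} [0.454 0.193 0.374] [ 0.66 -0.1  -1.14  2.05  0.06  0.72  1.23]
1 B {'up': 0.03, 'out': 0.2} [0.542 0.211 0.374] [ 0.55  0.27 -1.24  1.87  0.59  0.85  0.82]
1 B {'up': 0.03} [0.625 0.227 0.193] [ 0.31  0.72 -1.09  1.88  1.23  0.8   0.37]
1 B {} [0.598 0.222 0.18 ] [ 0.38  0.78 -1.2   1.95  1.35  0.87  0.27]
-1 A {'out': 0.12} [ 0.526 -0.206  0.289] [ 0.66  0.19 -0.28  2.02 -0.28  0.57 -0.88]
-1 A {} [ 0.577 -0.202  0.18 ] [ 0.55  0.42 -0.23  2.02 -0.28  0.33 -0.88]
-1 A {'up': 0.03, 'out': 0.2} [ 0.52  -0.207  0.374] [ 0.7   0.08 -0.3   1.92 -0.25  0.77 -0.93]
-1 A {'up': 0.03, 'out': 0.2, 'back': 0.09} [ 0.43  -0.215  0.374] [ 0.85 -0.06 -0.29  2.06 -0.38  0.81 -0.72]
-1 B {'up': 0.03, 'out': 0.2, 'back': 0.09} [0.454 0.193 0.374] [ 0.75 -0.12 -1.22  2.05  0.02  0.72 -1.87]
-1 B {'up': 0.03, 'out': 0.2} [0.542 0.211 0.374] [ 0.39  0.19 -1.02  1.88  0.46  0.8  -2.22]
-1 B {'up': 0.03} [0.625 0.227 0.193] [-0.37  0.45 -0.13  1.92  0.47  0.39 -2.25]
-1 B {} [0.598 0.222 0.18 ] [-0.41  0.43 -0.1   1.99  0.51  0.34 -2.31]
```

```bash
python3 - <<'E'
from mv import *
r.command_gripper(.45,60)
p,R=pose('A',out=.12,sgn=-1); r.goto(p,R); print(r.read_t(),F('A'))
r.servo_line(pose('A')[0],max_speed=.08); print(r.read_tcp_pos()-pose('A')[0],F('A'))
r.command_gripper(0,60); r.wait(.2)
print(r.read_t(),r.read_opening(),r.read_gripper_force(),F('A'),np.round(r.read_qpos(),2))
E
```

```text
2.3417 [-0.2 -0.4  0.5]
[ 9.64511546e-05 -2.00116058e-04  4.77468894e-04] [0.2 0.1 0. ]
4.5417 0.129446785746913 59.39774930477142 [-0.8  0.1  6.7] [ 0.58  0.42 -0.26  2.02 -0.24  0.33 -0.92]
```

```bash
python3 - <<'E'
from mv import *
for o in(.004,.008,.012):
    r.servo_line(pose('A',out=o)[0],max_speed=.04); r.wait(.1); print(o,F('A'),r.read_t())
r.wait(.1)
for u in(.01,.02,.03):
    r.servo_line(pose('A',up=u,out=.012)[0],max_speed=.05); print(u,F('A'),r.read_opening(),r.read_t())
E
```

```text
0.004 [-0.2 -0.3 -3.7] 4.8917
0.008 [-0.9 -0.5 -5.3] 5.2417
0.012 [-0.4 -0.4 -6.6] 5.5917
0.01 [ 0.3 -0.5 -6.5] 0.1304921802430782 6.0417
0.02 [-0.1  0.2 -7. ] 0.1304285450149489 6.3917
0.03 [-1.   0.2 -3.7] 0.12827585879933157 6.7417
```

```bash
python3 - <<'E'
from mv import *
import cv2
r.servo_line(pose('A',up=.03,out=.05)[0],max_speed=.06); print(F('A'))
r.servo_line(pose('A',up=.03,out=.2)[0],max_speed=.12); print(F('A'))
r.servo_line(pose('A',up=.03,out=.2,back=.11)[0],max_speed=.12); print(F('A'),r.read_t())
q=np.array(r.read_qpos()); q[0]-=.86; q[6]-=.75; r.set_joints(q)
print(r.read_t(),np.round(q,2))
for n in("top","scene"): cv2.imwrite(f"pics/{n}1.png",r.snapshot(n))
p,R=pose('B',up=.032,out=.2,back=.08,sgn=-1)
print(r.read_tcp_pos(),p,np.round(r.inverse_kinematics(p,R),2)); r.goto(p,R)
print(r.read_t(),np.round(r.read_qpos(),2))
for n in("top","scene"): cv2.imwrite(f"pics/{n}2.png",r.snapshot(n))
cv2.imwrite("pics/two2.png",np.hstack([cv2.resize(cv2.imread(f"pics/{n}2.png")[y:y+200,x:x+200],(400,400)) for n,x,y in(("top",150,80),("scene",150,130))]))
E
```

```text
[-1.9  0.1 -3.6]
[-1.6 -0.1 -3. ]
[-1.7 -0.1 -2.7] 9.9917
11.425 [-0.13 -0.09 -0.15  2.09 -0.38  0.83 -1.44]
[0.4322699  0.16900048 0.37400574] [0.46527616 0.19557941 0.3746935 ] [-0.17 -0.05 -0.4   2.05  0.2   0.74 -2.07]
12.175 [-0.17 -0.05 -0.4   2.05  0.2   0.74 -2.07]
```

View pics/two2.png

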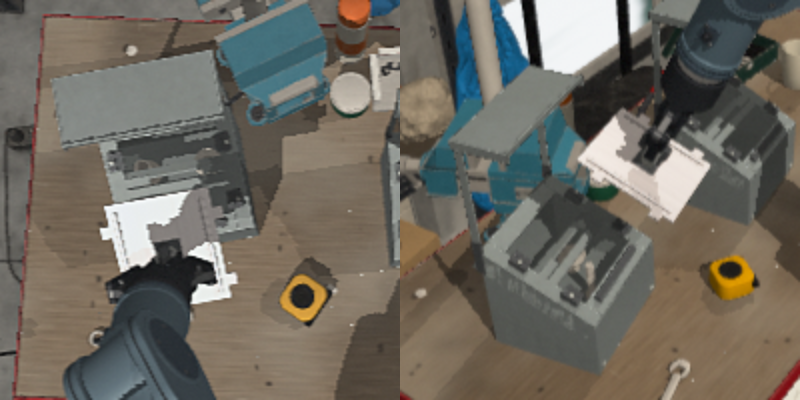

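The door is held squarely in front of open box B: its outline is parallel to the box in the top view, and it is clear of the hood. Next I move it in and lay it on.

```bash
python3 - <<'E'
from mv import *
import cv2
r.servo_line(pose('B',up=.032,out=.2)[0],max_speed=.12); print(F('B'),np.round(r.read_qpos(),2))
r.servo_line(pose('B',up=.032,out=.03)[0],max_speed=.12); print(F('B'),np.round(r.read_qpos(),2))
f=np.vstack([[0,0,0]])
for o in(.02,.012,.006,.003,.001):
    r.servo_line(pose('B',up=.032,out=o)[0],max_speed=.04); print(o,F('B'))
    if F('B')[2]>5: break
print(r.read_t(),r.read_tcp_pos()-pose('B',up=.032,out=o)[0])
for n in("top","scene"): cv2.imwrite(f"pics/{n}3.png",r.snapshot(n))
cv2.imwrite("pics/two3.png",np.hstack([cv2.resize(cv2.imread(f"pics/{n}3.png")[y:y+100,x:x+100],(400,400),interpolation=cv2.INTER_CUBIC) for n,x,y in(("top",190,120),("scene",190,200))]))
E
```

```text
[-1.5  0.4 -3.1] [-0.16  0.1  -0.38  1.9   0.27  0.75 -2.07]
[-1.3 -0.6 -3.7] [-0.26  0.4  -0.27  1.92  0.53  0.46 -2.29]
0.02 [-1.1 -0.3 -3.3]
0.012 [-2.2 -0.3 -3.9]
0.006 [-1.3 -0.  -3.3]
0.003 [-2.3  0.8 -4.1]
0.001 [-0.8  1.3 -3.3]
16.2083 [9.33939986e-05 1.04535255e-04 6.60691527e-05]
```

View pics/two3.png

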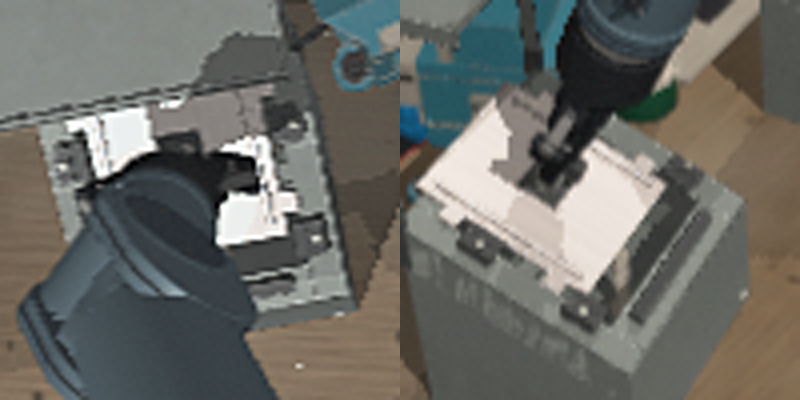

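The door lies over box B's face about 30 mm up the slope, with its tabs just above their keepers. Now I bring it down to contact and slide under force guard.

```bash
python3 - <<'E'
from mv import *
o=.001
while F('B')[2]<3 and o>-.005:
    o-=.001; r.servo_line(pose('B',up=.032,out=o)[0],max_speed=.02); r.wait(.05); print(round(o,4),F('B'))
for u in(.028,.025,.022,.020):
    r.servo_line(pose('B',up=u,out=o)[0],max_speed=.03); f=F('B'); print(u,f)
    if abs(f[0])>12 or abs(f[1])>8: break
print(r.read_t(),r.read_opening())
E
```

```text
0.0 [-3.9 -1.   6.7]
0.028 [ 0.2 -1.1  6.6]
0.025 [ 1.6 -0.5  6.1]
0.022 [ 1.7 -0.1  5.5]
0.02 [ 2.2 -0.2  6. ]
17.6417 0.12617883331572044
```

```bash
python3 - <<'E'
from mv import *
for o in(.004,.008,.012):
    r.servo_line(pose('B',up=.019,out=o)[0],max_speed=.03); r.wait(.05); print(o,F('B'))
f=F('B')
if f[2]<-5.3:
  for u in(.015,.012,.009,.006,.003,.001):
    r.servo_line(pose('B',up=u,out=.012)[0],max_speed=.03); f=F('B'); print(u,f)
    if abs(f[0])>10 or abs(f[1])>8: break
print(r.read_t(),r.read_opening())
E
```

```text
0.004 [-1.4  0.6 -4.6]
0.008 [-2.  -0.1 -5.5]
0.012 [-3.2 -0.4 -5.1]
18.6417 0.12869855537183025
```

```bash
python3 - <<'E'
from mv import *
import cv2
def mf():
    a=[]
    for _ in range(5): a.append(F('B')); r.wait(.02)
    return np.mean(a,0).round(1)
print(mf())
u=.016
r.servo_line(pose('B',up=u,out=.012)[0],max_speed=.03); print(mf())
cv2.imwrite("pics/s4.png",cv2.resize(r.snapshot("scene")[200:300,190:290],(500,500),interpolation=cv2.INTER_CUBIC))
E
```

```text
[-3.2 -0.3 -6.2]
[-0.6  0.  -6.2]
```

View pics/s4.png

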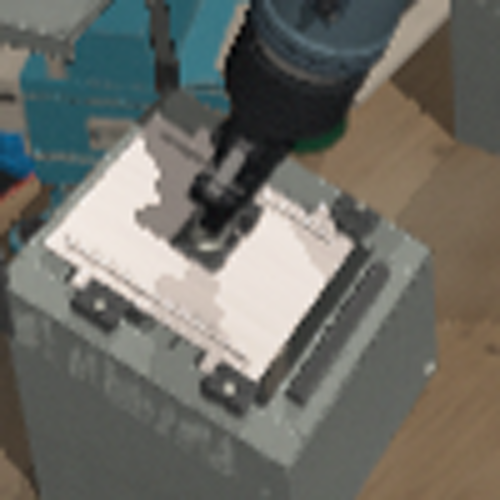

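The averaged pull force is 6.2 N, so the door is held by the keepers with the pin out, and the tabs at about (85,285) and (215,360) are entering the keepers. I continue the slide.

```bash
python3 - <<'E'
from mv import *
def mf():
    a=[]
    for _ in range(3): a.append(F('B')); r.wait(.02)
    return np.mean(a,0).round(1)
for u in(.013,.010,.007,.004,.002):
    r.servo_line(pose('B',up=u,out=.012)[0],max_speed=.03); f=mf(); print(u,f)
    if abs(f[0])>10 or abs(f[1])>8: break
else:
    for u in(.001,0,-.001,-.002,-.003,-.004):
        r.servo_line(pose('B',up=u,out=.012)[0],max_speed=.03); f=mf(); print(u,f)
        if f[0]>5: break
print(r.read_t(),r.read_opening())
E
```

```text
0.013 [-0.9  0.6 -6.2]
0.01 [-1.7  1.  -5.9]
0.007 [-1.5  0.3 -6.1]
0.004 [-1.4  0.6 -6.5]
0.002 [-0.6 -0.  -5.8]
0.001 [-0.6  0.6 -6.7]
0 [-0.8  0.1 -6.1]
-0.001 [ 1.   0.1 -6. ]
-0.002 [ 2.6 -0.3 -6. ]
-0.003 [ 4.4 -0.3 -6.5]
-0.004 [ 6.8 -0.6 -6.4]
22.4083 0.12982520834651048
```

The stop is at about -1 mm, so the door is fully down. Now I let the pin spring in, release and back away.

```bash
python3 - <<'E'
from mv import *
import cv2
def mf():
    a=[]
    for _ in range(3): a.append(F('B')); r.wait(.02)
    return np.mean(a,0).round(1)
r.servo_line(pose('B',up=-.002,out=.012)[0],max_speed=.03)
for o in(.008,.004,.002,.0,-.0005):
    r.servo_line(pose('B',up=-.002,out=o)[0],max_speed=.03); print(o,mf())
r.command_gripper(.4); r.wait(.2); print(mf())
p=pose('B',up=-.002,out=.15)[0]; r.servo_line(p,max_speed=.1)
r.servo_line(p+[-.08,0,.03],max_speed=.15); print(r.read_t(),mf())
q=np.array(r.read_qpos()); q[0]+=.45; r.set_joints(q)
cv2.imwrite("pics/e.png",np.hstack([cv2.resize(r.snapshot(n)[y:y+80,x:x+80],(400,400),interpolation=cv2.INTER_CUBIC) for n,x,y in(("top",195,130),("scene",195,215))]))
from fit import proj
x,y,a=P['B']
for n in('top','scene'): print(n,[proj(n,np.array([x,y,.15])+boxR(a)@S@np.array(k)).round(1).tolist() for k in((-.075,.065,.005),(-.075,-.065,.005),(-.022,0,.048),(.022,0,.048))])
print(r.read_t())
E
```

```text
0.008 [ 3.6  0.4 -4.9]
0.004 [ 3.6  0.1 -4.3]
0.002 [ 4.9  0.7 -3.3]
0.0 [ 2.6 -0.5  6.8]
-0.0005 [ 1.4 -0.6 13.5]
[-0.2  0.2  0.2]
27.2 [0.3 0.  0.1]
top [[222.0, 195.7], [264.0, 187.9], [238.1, 179.1], [234.8, 164.7]]
scene [[245.9, 279.5], [265.5, 251.5], [245.8, 247.5], [233.4, 239.4]]
28.2417
```

View pics/e.png

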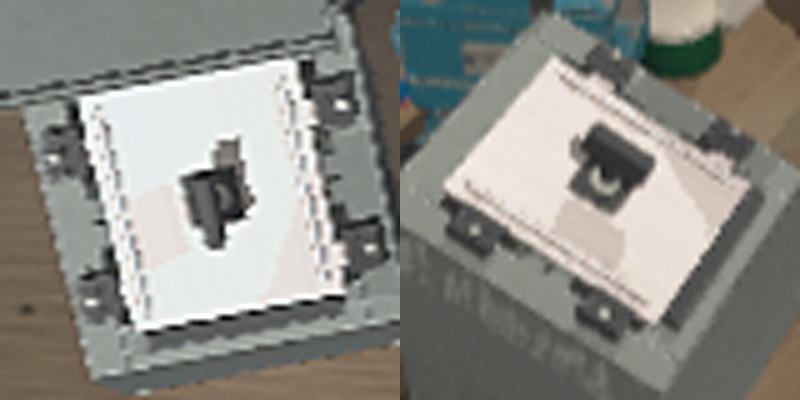

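The door lies square on B with its lower corners at the predicted pixels and all tabs under the keepers. The handle is down, and the force reversal at 0 mm matches the seated pin at A. Handing in.

```bash
python3 -c "
from rig import r
print(r.finish_job())"
```

```text
the job is handed in; nothing more can be done
None
```

I hung the door on the open box, slid it down to its stop with all four tabs under the keepers and the pin sprung home, and handed the job in at about 28 s; the hand-in call returned no verdict.

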